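# Index the rotary phone holder and lock it with its pin

### The arm

A 6-joint arm with a two-finger parallel gripper is mounted at the origin on a cart in front of the work surface, level with it; the furniture and walls round the work are solid. World frame = base frame: x ahead of the robot, y to its left, z up, the work surface at z = 0. Lengths are in mm, angles in rad, forces in N, time in s.
With the tool pointing down it reaches from about 350 to 975 mm from the base axis. Payload 4.9 kg.
Tool frame: the origin (TCP) lies between the finger pads; the fingertips stand 8 mm ahead of it and the grasp point (between the pads) lies 11 mm behind it (manip.tips_ahead is the distance from the TCP to the fingertips, in mm); z points along the fingers, y is the line along which they close (so a half turn about z gives the same grasp; the last joint's range is limited). The gripper opens to 85 mm and grips with 20 to 120 N. Pads are 22 mm wide; open, the fingers measure 114 mm over their backs; the gripper's body (76 mm by 85 mm) begins 54 mm behind the grasp point. The pads swing forward as they close: fully open they stand 13 mm farther back than shut.
Start: joints at [-1.364, 0.053, 1.613, -0, 1.476, -0.119], TCP at [200.036, -592.104, 239.304] pointing down, gripper open.
Joint ranges: [-3.01, 3.01], [-1.01, 2.22], [0.06, 2.58], [-1.02, 4.17], [0.09, 2.62], [-3.14, 3.14]. Speed limits (rad/s): [2.57, 2.57, 3.14, 3.14, 3.14, 3.14].

### API

Orientations are given as [roll, pitch, yaw] about the fixed x, y, z axes, in that order (R = Rz(yaw) Ry(pitch) Rx(roll)).
In Python, from plant import manip, ticket, get_image gives the robot as it stands (manip), with the cameras as plain functions and the job (ticket).
- The arm moves only by the shell command python3 nudge.py FILE [FORCE], which reads ROWS from the file FILE. ROWS is one flat JSON list of numbers that holds 1 to 5 rows one after another, with no inner brackets; each row has 7 numbers: dx, dy, dz in mm, then a rotation vector rx, ry, rz in rad, then the opening from 0.0 (shut) to 1.0 (fully open); each row shifts and turns the commanded pose from where the row before left it, along the tool's axes as they then stand; what a row does not reach is not made up. A row lasts 1/12 s, in which the tool goes at most 41.7 mm and 0.125 rad, less where a joint would pass 70% of its speed; a pose out of reach is approached as far as the arm can. The fingers move at their own pace and stop on an object; FORCE is the grip in N (left out, the last holds). Time passes only in rows, so rows that do not move let the fingers close. It prints the time, the measured TCP pose, the force, the opening and the grip force at its end. Input that does not fit is refused with a message, and nothing moves.
- manip.observe(): the state, without advancing time (a new reading comes with each control period).
- get_image(name): name is "scene" or "side" or "wrist"; returns a dict with "pixels" (400x640x3 uint8, red, green, blue), "fx", "fy", "cx", "cy" (pixels), "T" (4x4, takes a point from camera to world coordinates); the wrist camera has in their place "T_tool_cam" (4x4, takes a point from camera to tool coordinates, whose origin is the TCP and whose axes are the flange's). Camera axes: x right, y up, looking along -z (the intrinsics and any distortion apply to the point x, -y, -z); pixel columns grow to the right and rows downward; lengths in mm; the calibration is good to about 2 mm. A picture is of the moment at which its call begins: read the wrist's pose just before it. There is no depth.
- ticket.sign_off(): hands the job in; it is judged then, once.
The state is a dict: "time_s": time; "joint_positions": joint angles; "qd": joint speeds; "joint_torque": joint torques, N m; "tool_pos": TCP position; "ee_rot": TCP orientation; "wrist_force": force on the tool from outside, world axes, zero at the start; "moment": the same for the moment, N m; "opening": opening from 0.0 (shut) to 1.0 (fully open); "grasp_force": force on a finger pad.
Only numpy, scipy, OpenCV 4.12 (cv2) and the standard library are available. Lean on these libraries where they do the work, as an engineer would, in place of code of your own. Each camera call takes 0.05 s, during which the arm holds its last target. There are 200 camera calls.

### The job

The opened phone is clamped in a rotary holder whose turntable is unlocked. Push the tray round by its blue side rails until the phone's camera end (the long, overhanging end) points straight away from the lock pin and the index hole there lines up, then push the red-knobbed lock pin fully home through its block into the turntable so that it is locked. Turn it whichever way is clear of the tall glue bottle, do not press on the open phone itself, and leave everything else standing where it is.

Things in the scene. Friction and masses are not known exactly. Their poses are not given: they have to be found in the camera images.
- holder: Rotary holder's fixed base, a dark steel plate 160 x 120 x 12 mm. Origin on the turntable's vertical axis at desk height, z up; its +x is the way the camera end must finally point, its -x side carries the lock pin. Yaw varies by up to 0.4 rad; at yaw 0 the pin faces the robot. The grey mat's top is 8 mm above the desk.
- bush_mouth (a point): Centre of the outer mouth of the lock pin's bore: 11.2 mm wide, level, along the base's x axis, at x -86, y 0, z 32 mm in the base's frame. It runs through an aluminium block 28 x 28 mm in section (x -86 to -56 mm, top 46 mm above the desk), on a foot 44 mm wide.
- tray (a joint): Turntable angle about the vertical axis (rad), growing counter-clockwise from above, unlimited. 0 or any full turn (6.283) is the wanted place: camera end along the base's +x, away from the pin. Starts between 2.1 and 4.2, camera end over the pin's side. Friction about 0.15 Nm; it stays where it is left. The phone tray (83 mm wide, underside 50 mm above the desk) turns with it.
- index_hole (a point): Mouth of the index hole to be used: one of four brass-bushed 12.5 mm holes, 20 mm deep, a quarter turn apart in the rim of the dark index disc (103 mm diameter, 20 to 44 mm above the desk), level with the pin's bore. This one lies under the tray's short end, across the axis from the camera end. The pin's tapered nose draws in a hole up to 3 mm off line.
- camera_end (a point): Middle of the blue end stop at the tray's long end, by the phone's camera lenses: 118 mm from the turntable's axis, 59 mm above the desk. The tray's short end reaches 52 mm from the axis on the other side, 63 mm with its brass thumb screw.
- rail_left (a point): Point on the outer face of the tray's blue left rail (left when looking from the axis to the camera end), 80 mm from the axis along the tray. The two rails run along both long sides, 4.5 mm thick, from 50 to 68 mm above the desk, outer faces 41.5 mm from the tray's centre line; they stand 4 mm above the phone.
- rail_right (a point): The same point on the tray's blue right rail.
- phone: The opened phone, 74 x 158 x 9 mm: light frame, black battery, bare board; fixed in the tray, its top 64 mm above the desk. Its camera lenses are at the tray's long end. Origin at the middle of its underside.
- pin: Loose lock pin lying in the block's bore: 10 mm steel shank, tapered nose, red knob 19 mm in diameter. Origin on its axis at the shoulder before the knob, 32 mm above the desk; x points to the nose, 48 mm ahead; the knob's end face is 15 mm behind. It starts drawn out 17 to 20 mm, clear of the disc; home, its shoulder rests on the block (base frame x = -86 mm). It slides easily.
- glue_bottle: Black glue bottle standing on the desk, 32 mm in diameter, 78 mm tall: the tray's long end cannot pass it. It stands on the left or the right of the base (base frame x 45 to 60, y plus or minus 92 to 102 mm). Origin at the middle of its underside.
- solder_spool: Reel of solder wire with black flanges, 52 mm in diameter, 30 mm tall, on the side of the base where the glue bottle is not; the tray passes over it. Origin at the middle of its underside.
- parts_tin: Small round tin, 56 mm in diameter, 22 mm tall, on the grey mat, 62 to 75 mm to the base's +y side of the pin's line. Origin at the middle of its underside.
- swab_jar: White screw-top jar, 44 mm in diameter, 45 mm tall, on the desk to the right of the holder. Origin at the middle of its underside.
- loupe: Black loupe ring with a turquoise band, 59 mm in diameter, 18 mm tall, on the desk to the right of the mat. Origin at the middle of its underside.

How it is judged:
By the outcome, as a careful person would: the job done as asked, in the order asked, and still so for the second after the job is handed in, with the robot touching nothing.
It also fails if it takes over 54 s, if anything falls off the work surface, if the arm or the gripper's body presses on something with over 40 N, if the wrist force passes 120 N, or if a joint passes its speed limit or range.

## Working session

There is one attempt and no reset: what is moved stays moved. The work goes in short steps, Python scripts to look and compute and a shell command to move; the robot and the scene stay as the last step left them, time stands still between calls to the robot, and variables do not carry over. Pictures are saved under pics/ and viewed, at most 10 in all, crops included, and the job is handed in when it is done.

```bash
ls; mkdir -p pics
cat > h.py <<'E'
import numpy as np, cv2, json
from plant import manip, ticket, get_image
from scipy.spatial.transform import Rotation as R
def snap(n,f):
    im=get_image(n); cv2.imwrite('pics/'+f,im['pixels'][:,:,::-1]); 
    d={k:(np.array(v).tolist()) for k,v in im.items() if k!='pixels'}; json.dump(d,open('pics/'+f+'.json','w')); return d
def ray(d,u,v,z):
    T=np.array(d['T']); r=T[:3,:3]@np.array([(u-d['cx'])/d['fx'],-(v-d['cy'])/d['fy'],-1]); o=T[:3,3]
    return o+r*(z-o[2])/r[2]
def proj(d,p):
    T=np.array(d['T']); q=T[:3,:3].T@(np.array(p)-T[:3,3]); return d['cx']+d['fx']*q[0]/-q[2], d['cy']-d['fy']*q[1]/-q[2]
E
python3 - <<'E'
from h import *
o=manip.observe(); print(o)
for n in ('scene','side'):
    d=snap(n,n+'0.png'); print(d)
E
```

```text
nudge.py
pics
plant.py
{'time_s': 0.0, 'joint_positions': array([-1.36401817e+00,  5.33656191e-02,  1.61425600e+00,  2.40922717e-05,
        1.47599250e+00, -1.18986887e-01]), 'qd': array([-1.20727539e-03, -1.03217541e-03,  1.05928275e-04, -8.37095811e-06,
       -4.30951213e-04,  1.36475632e-03]), 'joint_torque': array([ 1.56382477e-03, -3.93680656e+01, -3.70173240e+01, -1.27363428e-04,
        7.14629365e-03, -1.22418694e-06]), 'tool_pos': array([ 199.91387779, -591.54457903,  238.08026152]), 'ee_rot': array([-3.13958833e+00, -2.63770462e-04,  3.25762474e-01]), 'wrist_force': array([-0.12173768,  0.64782251,  0.05902208]), 'moment': array([-0.02983862, -0.02116594, -0.0170122 ]), 'grasp_force': 0.0, 'opening': 1.0019439571843576}
{'fx': 361.9317563011855, 'fy': 361.9317563011855, 'cx': 321.3448755245207, 'cy': 194.35933869306706, 'T': [[-0.7873942902003288, 0.478166871691097, -0.38905870325321174, 232.10762893849895], [-0.6164191938230881, -0.604456054538589, 0.5046387377304052, 203.76564204717982], [0.0061326378023557416, 0.637172912912023, 0.7706964835814374, 727.0918805241712], [0.0, 0.0, 0.0, 1.0]]}
{'fx': 409.91267778897685, 'fy': 409.91267778897685, 'cx': 314.5449543338109, 'cy': 201.21538183666593, 'T': [[-0.9221656610903288, 0.1659631160311376, -0.3493805054994795, 282.3938834673204], [-0.386288070230892, -0.44139421212763186, 0.8099090543372883, 445.01339033406344], [-0.019799502598048274, 0.881831839761676, 0.4711481572492962, 471.28374970932424], [0.0, 0.0, 0.0, 1.0]]}
```

View pics/scene0.png

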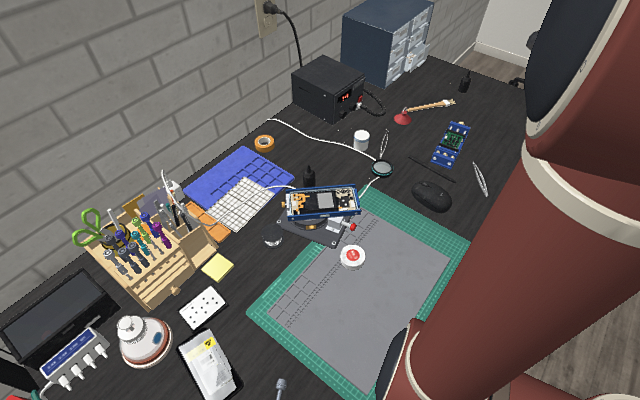

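View pics/side0.png

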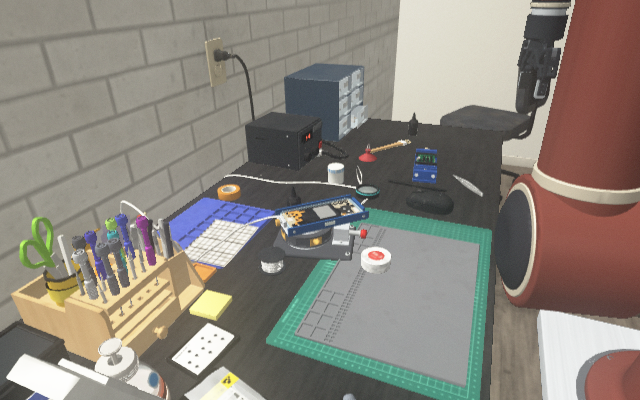

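The scene view shows the holder near px (320,215), red knob (353,226), tin (352,257), bottle (309,175), spool (273,240). I'll enlarge both.

Run:
```python
import cv2,numpy as np
a=cv2.imread('pics/scene0.png')[155:285,255:405];b=cv2.imread('pics/side0.png')[175:285,245:405]
a=cv2.resize(a,None,fx=4,fy=4,interpolation=cv2.INTER_CUBIC)
b=cv2.resize(b,None,fx=5,fy=5,interpolation=cv2.INTER_CUBIC)
cv2.imwrite('pics/a.png',a);cv2.imwrite('pics/b.png',b)
```

```text
(no output)
```

View pics/a.png

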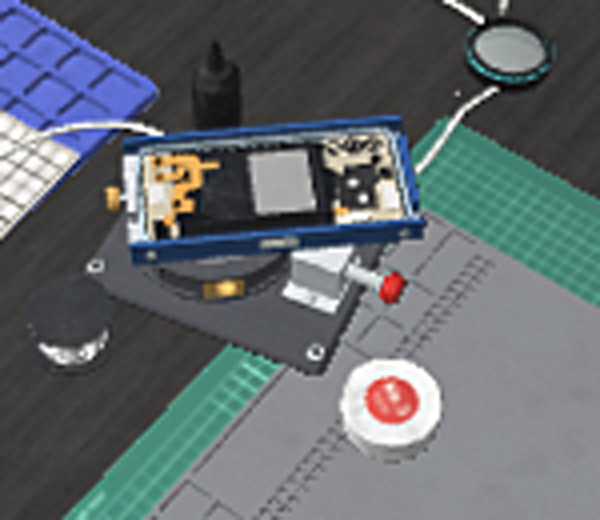

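View pics/b.png

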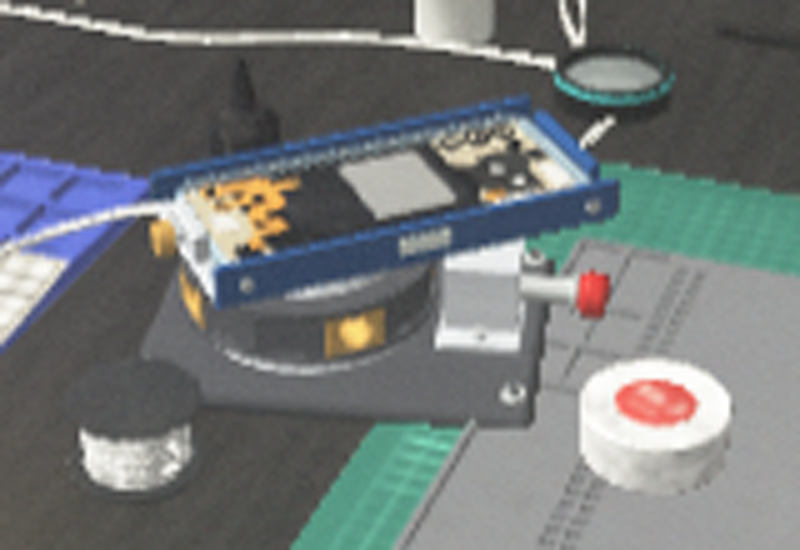

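Run:
```python
from h import *
A=json.load(open('pics/scene0.png.json'));B=json.load(open('pics/side0.png.json'))
fa=lambda u,v,z:ray(A,255+(u+.5)/4-.5,155+(v+.5)/4-.5,z)
fb=lambda u,v,z:ray(B,245+(u+.5)/5-.5,175+(v+.5)/5-.5,z)
np.set_printoptions(precision=1,suppress=True)
for n,a,b,z in [('farL',(124,137),(153,175),68),('farR',(404,117),(527,96),68),('nearR',(424,217),(619,182),68),('nearL',(132,245),(217,268),68),
 ('plateNear',(320,372),(527,420),12),('plateL',(88,265),(145,352),12),('boltN',(316,352),(513,392),12),('knob',(393,288),(594,294),32),('collar/blockcentrefront',(345,265),(522,284),32),
 ('tinTop',(391,402),(656,400),30),('spoolTop',(69,308),(134,395),30),('bottle top',(215,48),(241,62),78),('footcorner',(332,310),(520,350),13)]:
    print(n,fa(*a,z)[:2],fb(*b,z)[:2])
```

```text
farL [ 642.3 -188.2] [ 642.  -187.1]
farR [ 520.  -305.3] [ 523.  -306.4]
nearR [ 467.7 -249.6] [ 465.2 -247.9]
nearL [ 585.6 -131.2] [ 586.6 -132.4]
plateNear [ 471.9 -158.9] [ 472.2 -156.9]
plateL [ 626.6 -132. ] [ 627.9 -145.4]
boltN [ 481.7 -168.2] [ 482.9 -172.1]
knob [ 465.6 -220.2] [ 465.7 -219.7]
collar/blockcentrefront [ 497.1 -216.2] [ 494.5 -216.6]
tinTop [ 423.9 -158.6] [ 424.7 -162. ]
spoolTop [604.7 -94.5] [604.9 -95.7]
bottle top [ 640.1 -271.6] [ 643.9 -275.1]
footcorner [ 491.3 -196.7] [ 489.  -198.8]
```

The phone tray heads about -136° in world with its camera end over the pin side. The axis is near (577,-196) and the base yaw about 0.21. The bottle is on the right (-y), so I'll turn clockwise by pushing the left rail from outside. First I'll shut the gripper, move over and turn the tool.

```bash
for i in 1 2; do :; done
echo '[36.6,-13.5,0,0,0,0,0,36.6,-13.5,0,0,0,0,0,36.6,-13.5,0,0,0,0,0,36.6,-13.5,0,0,0,0,0,36.6,-13.5,0,0,0,0,0]' > m.json && python3 nudge.py m.json 40
echo '[36.6,-13.5,0,0,0,0,0,36.6,-13.5,0,0,0,0,0,36.6,-13.5,0,0,0,0,0,36.6,-13.5,0,0,0,0,0,36.6,-13.5,0,0,0,0,0]' > m.json && python3 nudge.py m.json
echo '[36.6,-13.5,0,0,0,0,0,36.6,-13.5,0,0,0,0,0,0,0,0,0,0,-0.12,0,0,0,0,0,0,-0.12,0,0,0,0,0,0,-0.12,0]' > m.json && python3 nudge.py m.json
echo '[0,0,0,0,0,-0.12,0,0,0,0,0,0,-0.12,0,0,0,0,0,0,-0.12,0,0,0,0,0,0,-0.12,0,0,0,0,0,0,-0.12,0]' > m.json && python3 nudge.py m.json
echo '[0,0,0,0,0,-0.12,0,0,0,0,0,0,-0.12,0,0,0,0,0,0,-0.12,0,0,0,0,0,0,-0.12,0,0,0,0,0,0,-0.12,0]' > m.json && python3 nudge.py m.json
echo '[0,0,0,0,0,-0.12,0,0,0,0,0,0,-0.12,0,0,0,0,0,0,-0.12,0,0,0,0,0,0,-0.1,0,0,0,0,0,0,0,0]' > m.json && python3 nudge.py m.json
```

```text
time_s: 0.52
tool_pos: [352.7, -468.1, 238.7]
ee_rot: [-3.141, 0.0, 0.325]
wrist_force: [0.6, -1.8, 0.3]
opening: 0.295
grasp_force: 0.0
time_s: 0.93
tool_pos: [504.6, -345.4, 238.8]
ee_rot: [-3.141, 0.0, 0.326]
wrist_force: [0.1, -0.7, 0.2]
opening: 0.003
grasp_force: 0.0
time_s: 1.35
tool_pos: [564.7, -296.9, 238.4]
ee_rot: [-3.14, 0.001, 0.694]
wrist_force: [0.0, -0.6, -0.4]
opening: 0.004
grasp_force: 0.0
time_s: 1.77
tool_pos: [564.0, -297.8, 238.5]
ee_rot: [-3.14, -0.0, 1.292]
wrist_force: [0.0, 0.1, 0.9]
opening: -0.004
grasp_force: 0.0
time_s: 2.18
tool_pos: [564.0, -297.8, 238.5]
ee_rot: [-3.141, -0.001, 1.892]
wrist_force: [0.2, -0.0, -0.1]
opening: 0.004
grasp_force: 0.0
time_s: 2.6
tool_pos: [564.0, -297.9, 238.6]
ee_rot: [-3.141, -0.001, 2.347]
wrist_force: [-0.8, -0.4, 0.6]
opening: -0.002
grasp_force: 0.0
```

```bash
echo '[0,0,35,0,0,0,0,0,0,35,0,0,0,0,0,0,35,0,0,0,0,0,0,35,0,0,0,0,0,0,36,0,0,0,0]' > m.json && python3 nudge.py m.json
echo '[3,0,0,0,0,0,0,3,0,0,0,0,0,0,3,0,0,0,0,0,0,3,0,0,0,0,0,0,3,0,0,0,0,0,0]' > m.json && python3 nudge.py m.json
python3 - <<'E'
from h import *
for n in('scene','side'): snap(n,n+'1.png')
a=cv2.imread('pics/scene1.png')[155:285,255:405];b=cv2.imread('pics/side1.png')[155:285,245:395]
cv2.imwrite('pics/c.png',cv2.resize(np.vstack([a,b]),None,fx=2.3,fy=2.3,interpolation=cv2.INTER_CUBIC))
E
```

```text
time_s: 3.02
tool_pos: [564.1, -297.9, 61.8]
ee_rot: [3.142, 0.0, 2.343]
wrist_force: [1.0, -0.2, 0.1]
opening: -0.0
grasp_force: 0.0
time_s: 3.43
tool_pos: [555.6, -288.9, 66.9]
ee_rot: [3.141, 0.007, 2.346]
wrist_force: [-0.0, -5.3, 0.4]
opening: 0.005
grasp_force: 1.8
```

View pics/c.png

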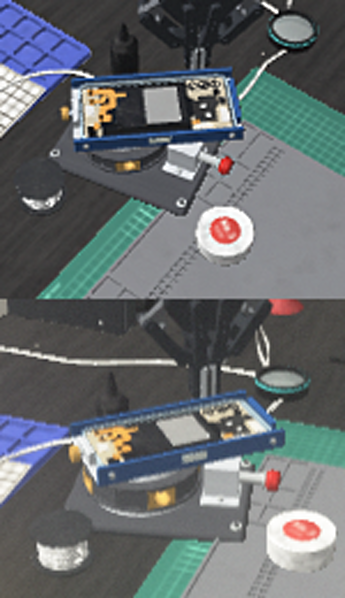

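The fingers are behind the far (left) rail near the camera end, as intended. But z reads 5 mm higher than commanded, so I'll check that.

```bash
echo '[0,0,0,0,0,0,0,0,0,0,0,0,0,0]' > m.json && python3 nudge.py m.json; python3 -c "
from h import *
o=manip.observe();print(o['joint_positions'],o['joint_torque'],o['tool_pos'],o['moment'],o['wrist_force'])"
echo '[5,-2.9,0,0,0,0.06,0,5,-2.9,0,0,0,0.06,0,5,-2.9,0,0,0,0.06,0,5,-2.9,0,0,0,0.06,0,5,-2.9,0,0,0,0.06,0]' > m.json && python3 nudge.py m.json; python3 -c "
from h import *
o=manip.observe();print(o['moment'],o['wrist_force'])"
```

```text
time_s: 4.12
tool_pos: [527.6, -276.7, 64.0]
ee_rot: [3.141, 0.001, 2.042]
wrist_force: [1.5, -1.6, 0.6]
opening: -0.001
grasp_force: 1.0
[-0.217303   -0.25579241  0.00936397] [ 1.47442768 -1.64564401  0.64876242]
```

```bash
for k in 1; do echo '[9.95,-5.71,0,0,0,0.12,0,9.95,-5.71,0,0,0,0.12,0,9.95,-5.71,0,0,0,0.12,0,9.95,-5.71,0,0,0,0.12,0,9.95,-5.71,0,0,0,0.12,0]' > m.json && python3 nudge.py m.json; done
echo '[9.95,-5.71,0,0,0,0.12,0,9.95,-5.71,0,0,0,0.12,0,9.95,-5.71,0,0,0,0.12,0,9.95,-5.71,0,0,0,0.12,0,9.95,-5.71,0,0,0,0.12,0]' > m.json && python3 nudge.py m.json
python3 - <<'E'
from h import *
o=manip.observe();p=o['tool_pos'];y=o['ee_rot'][2]
x=np.array([np.cos(y),np.sin(y)]);t=np.array([np.sin(y),-np.cos(y)]);d=np.array([577,-196])-p[:2]
print(d@x,d@t,o['moment'],o['joint_positions'])
snap('scene','scene2.png')
cv2.imwrite('pics/d.png',cv2.resize(cv2.imread('pics/scene2.png')[155:285,255:405],None,fx=3,fy=3))
E
```

```text
time_s: 4.53
tool_pos: [488.2, -235.4, 63.6]
ee_rot: [3.141, 0.001, 1.439]
wrist_force: [0.8, -2.6, 0.5]
opening: 0.002
grasp_force: 0.9
time_s: 4.95
tool_pos: [479.0, -179.1, 63.4]
ee_rot: [-3.141, 0.001, 0.84]
wrist_force: [-0.3, -1.8, -0.7]
opening: -0.004
grasp_force: 0.9
52.891962506246664 84.18957487512702 [-0.3402148  -0.00493324 -0.00510795] [-5.03024330e-01 -3.75758080e-02  2.01521556e+00 -9.34822488e-04
  1.16464894e+00  2.28616315e-01]
```

View pics/d.png

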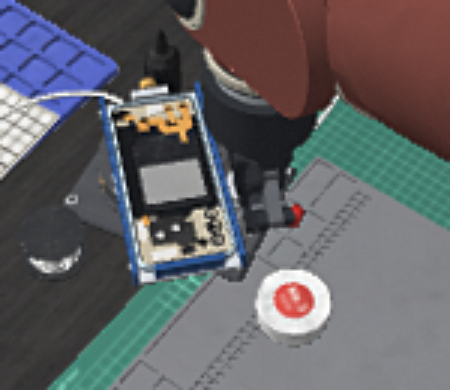

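```bash
echo '[10.3,-5.6,0,0,0,0.12,0,10.3,-5.6,0,0,0,0.12,0,10.3,-5.6,0,0,0,0.12,0,10.3,-5.6,0,0,0,0.12,0,10.3,-5.6,0,0,0,0.12,0]' > m.json && python3 nudge.py m.json
echo '[10.3,-5.6,0,0,0,0.12,0,10.3,-5.6,0,0,0,0.12,0,10.3,-5.6,0,0,0,0.12,0,10.3,-5.6,0,0,0,0.12,0,10.3,-5.6,0,0,0,0.12,0]' > m.json && python3 nudge.py m.json
echo '[10.3,-5.6,0,0,0,0.12,0,10.3,-5.6,0,0,0,0.12,0,10.3,-5.6,0,0,0,0.12,0,10.3,-5.6,0,0,0,0.12,0,0,0,0,0,0,0,0]' > m.json && python3 nudge.py m.json
python3 - <<'E'
from h import *
o=manip.observe();p=o['tool_pos'];y=o['ee_rot'][2]
x=np.array([np.cos(y),np.sin(y)]);t=np.array([np.sin(y),-np.cos(y)]);d=np.array([577,-196])-p[:2]
print(d@x,d@t,o['moment'],o['joint_positions'])
a=snap('scene','scene3.png');b=snap('side','side3.png')
i=cv2.imread('pics/scene3.png')[155:285,255:405];j=cv2.imread('pics/side3.png')[155:285,245:395]
cv2.imwrite('pics/e.png',cv2.resize(np.vstack([i,j]),None,fx=2.3*1,fy=2.3,interpolation=cv2.INTER_CUBIC))
E
```

```text
time_s: 5.42
tool_pos: [504.2, -126.9, 62.6]
ee_rot: [-3.139, 0.004, 0.243]
wrist_force: [-2.8, 1.0, 2.0]
opening: 0.002
grasp_force: 1.5
time_s: 5.83
tool_pos: [554.9, -98.2, 62.2]
ee_rot: [-3.14, 0.006, -0.357]
wrist_force: [-2.2, 3.5, 1.4]
opening: 0.0
grasp_force: 1.8
time_s: 6.25
tool_pos: [603.6, -101.2, 62.9]
ee_rot: [-3.141, 0.001, -0.834]
wrist_force: [0.1, -0.4, 0.3]
opening: -0.0
grasp_force: 0.0
52.36785006072712 83.3482524973263 [0.00337736 0.04059091 0.05585484] [-2.88155090e-01  1.91441606e-01  1.77287901e+00  1.11011550e-03
  1.17832485e+00  2.11633167e+00]
```

View pics/e.png

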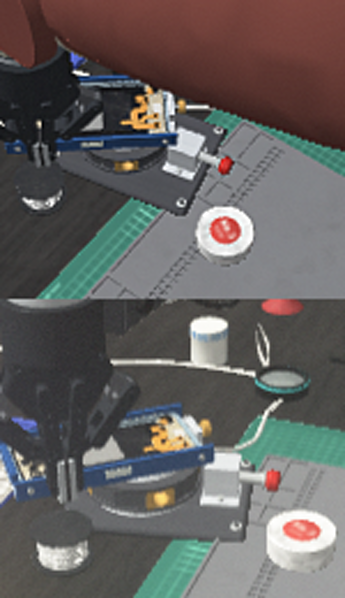

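```bash
echo '[5,-2.9,0,0,0,0.06,0,5,-2.9,0,0,0,0.06,0,5,-2.9,0,0,0,0.06,0,5,-2.9,0,0,0,0.06,0,5,-2.9,0,0,0,0.06,0]' > m.json && python3 nudge.py m.json
echo '[3.4,-1.9,0,0,0,0.04,0,3.4,-1.9,0,0,0,0.04,0,3.4,-1.9,0,0,0,0.04,0,0.8,-0.5,0,0,0,0.01,0,0,0,0,0,0,0,0]' > m.json && python3 nudge.py m.json
echo '[-25,0,0,0,0,0,0,-30,0,0,0,0,0,0,-20,0,-30,0,0,0,0,0,0,-40,0,0,0,0,0,0,-40,0,0,0,0]' > m.json && python3 nudge.py m.json
echo '[0,20,-40,0,0,0,0,0,40,-20,0,0,0,0,0,40,-20,0,0,0,0,0,40,0,0,0,0,0,0,40,0,0,0,0,0]' > m.json && python3 nudge.py m.json
python3 - <<'E'
from h import *
a=snap('scene','scene4.png');b=snap('side','side4.png')
i=cv2.imread('pics/scene4.png')[165:265,255:385];j=cv2.imread('pics/side4.png')[165:265,245:375]
cv2.imwrite('pics/f.png',cv2.resize(np.vstack([i,j]),None,fx=3,fy=3,interpolation=cv2.INTER_CUBIC))
E
```

```text
time_s: 6.77
tool_pos: [627.9, -112.5, 62.6]
ee_rot: [3.141, 0.003, -1.134]
wrist_force: [0.5, 4.6, -0.3]
opening: 0.0
grasp_force: 1.6
time_s: 7.18
tool_pos: [638.2, -120.9, 62.9]
ee_rot: [3.141, 0.001, -1.262]
wrist_force: [0.6, 3.8, 0.4]
opening: 0.002
grasp_force: 1.4
time_s: 7.6
tool_pos: [613.8, -49.0, 172.6]
ee_rot: [3.137, 0.001, -1.26]
wrist_force: [0.7, -0.0, 0.8]
opening: -0.001
grasp_force: 0.0
time_s: 8.02
tool_pos: [449.7, -103.0, 249.7]
ee_rot: [-3.14, -0.004, -1.261]
wrist_force: [-0.1, -0.5, 0.6]
opening: -0.005
grasp_force: 0.0
```

View pics/f.png

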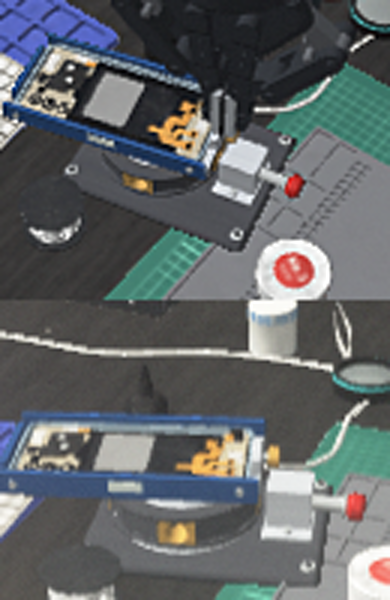

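Run:
```python
from h import *
np.set_printoptions(precision=1,suppress=True)
A=json.load(open('pics/scene4.png.json'));B=json.load(open('pics/side4.png.json'))
f=lambda D,ox,u,v,z:ray(D,ox+(u+.5)/3-.5,165+(v+.5)/3-.5,z)[:2]
ang=lambda p,q:np.degrees(np.arctan2(*(p-q)[::-1]))
a=lambda u,v,z:f(A,255,u,v,z); b=lambda u,v,z:f(B,245,u,v,z)
for nm,p,q in[('nearA',a(8,103,68),a(207,165,68)),('nearB',b(8,167,68),b(262,178,68)),('farB',b(27,113,68),b(265,118,68))]: print(nm,p,q,np.hypot(*(p-q)),ang(p,q))
L,N,F=a(71,169,13),a(237,234,13),a(285,141,13); print('bolts',L,N,F,ang(L,N),ang(N,F)-90, b(305,267,13))
for D,n in((A,'scene4'),(B,'side4')):
    im=cv2.imread(f'pics/{n}.png').astype(int); m=(im[:,:,2]>120)&(im[:,:,1]<70)&(im[:,:,0]<80)
    k,l,s,c=cv2.connectedComponentsWithStats(m.astype(np.uint8))
    for i in range(1,k):
        if s[i,4]>8 and 335<c[i][0]<375 and 200<c[i][1]<245:
            p=ray(D,*c[i],32)[:2]; print(n,c[i],s[i,4],p,ang(np.array([577,-196]),p))
```

```text
nearA [ 673.4 -124. ] [ 515.5 -173.3] 165.34228615787157 17.332329572466254
nearB [ 672.9 -130.2] [ 515.3 -175.6] 163.99198778931884 16.100983968274395
farB [ 698.8 -198.8] [ 541.2 -250.4] 165.8186592311696 18.11852553557499
bolts [ 622.6 -133.8] [ 481.2 -167.6] [ 503.7 -263.5] 13.438512738239048 13.227198429548793 [ 483.3 -168.1]
scene4 [352.3 226.4] 29 [ 467.1 -220. ] 12.313351872336769
side4 [364.6 234.4] 17 [ 462.5 -217.2] 10.500209682652473
```

Tray is at about 17.4° and the base yaw is about 13.1° from the plate bolts (knob line 12.3°). I need another 0.075 rad clockwise, so I'll retrace and push that much.

```bash
echo '[0,-40,0,0,0,0,0,0,-40,0,0,0,0,0,0,-40,20,0,0,0,0,0,-40,20,0,0,0,0,0,-20,40,0,0,0,0]' > m.json && python3 nudge.py m.json
echo '[0,0,40,0,0,0,0,0,0,40,0,0,0,0,20,0,30,0,0,0,0,30,0,0,0,0,0,0,20,0,0,0,0,0,0]' > m.json && python3 nudge.py m.json
echo '[5,0,0,0,0,0,0,2.1,-1.2,0,0,0,0.025,0,2.1,-1.2,0,0,0,0.025,0,2.2,-1.2,0,0,0,0.025,0,0,0,0,0,0,0,0]' > m.json && python3 nudge.py m.json
python3 - <<'E'
from h import *
o=manip.observe();p=o['tool_pos'];y=o['ee_rot'][2]
x=np.array([np.cos(y),np.sin(y)]);t=np.array([np.sin(y),-np.cos(y)]);d=np.array([577,-196])-p[:2]
print(d@x,d@t,o['joint_positions'][5])
E
echo '[-25,0,0,0,0,0,0,-30,0,0,0,0,0,0,-20,0,-30,0,0,0,0,0,0,-40,0,0,0,0,0,0,-40,0,0,0,0]' > m.json && python3 nudge.py m.json
```

```text
time_s: 8.53
tool_pos: [622.0, -49.6, 177.3]
ee_rot: [-3.132, -0.006, -1.261]
wrist_force: [-0.2, 0.2, 0.8]
opening: -0.0
grasp_force: 0.0
time_s: 8.95
tool_pos: [635.2, -117.4, 59.0]
ee_rot: [3.135, 0.002, -1.261]
wrist_force: [0.0, -0.7, 0.8]
opening: -0.003
grasp_force: 0.0
time_s: 9.37
tool_pos: [644.1, -125.9, 63.5]
ee_rot: [-3.141, -0.0, -1.339]
wrist_force: [0.4, 0.8, -0.5]
opening: -0.003
grasp_force: 0.5
52.86627606915746 81.42371114713411 2.6040077852426786
time_s: 9.78
tool_pos: [625.6, -51.5, 173.6]
ee_rot: [3.14, 0.0, -1.336]
wrist_force: [0.6, -0.7, -0.0]
opening: -0.0
grasp_force: 0.0
```

```bash
echo '[18.4,33.6,0,0,0,0,0,18.4,33.6,0,0,0,0,0,18.4,33.6,0,0,0,0,0,18.4,33.6,0,0,0,0,0,18.4,33.6,0,0,0,0,0]' > m.json && python3 nudge.py m.json
echo '[18.4,33.6,0,0,0,0,0,18.4,33.6,0,0,0,0,0,0,0,30,0,0,0,0,0,0,20,0,0,0,0,0,0,0,0,0,0,0]' > m.json && python3 nudge.py m.json
python3 - <<'E'
from h import *
a=snap('scene','scene5.png');b=snap('side','side5.png')
i=cv2.imread('pics/scene5.png')[165:265,255:385];j=cv2.imread('pics/side5.png')[165:265,245:375]
cv2.imwrite('pics/g.png',cv2.resize(np.vstack([i,j]),None,fx=3,fy=3,interpolation=cv2.INTER_CUBIC))
E
```

```text
time_s: 10.2
tool_pos: [483.5, -182.2, 174.4]
ee_rot: [-3.14, -0.003, -1.337]
wrist_force: [-0.5, -1.1, 0.2]
opening: -0.001
grasp_force: 0.0
time_s: 10.62
tool_pos: [424.8, -231.6, 119.7]
ee_rot: [3.138, 0.004, -1.34]
wrist_force: [-0.7, 1.0, -0.5]
opening: 0.002
grasp_force: 0.0
```

View pics/g.png

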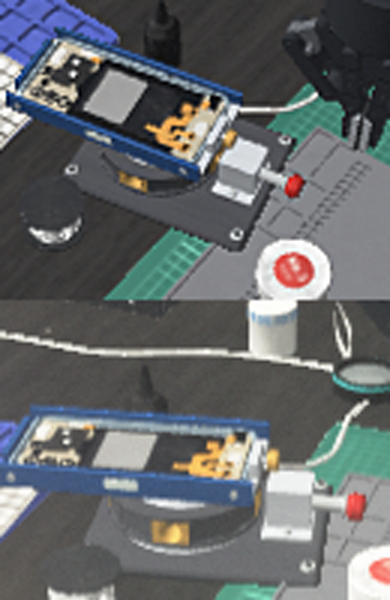

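Tray turned a few degrees further, bottle, tin and spool are untouched, and the pin is undisturbed at (293,185). Now I'll lower the fingers behind the knob and push gently.

```bash
python3 - <<'E'
from h import *
A=json.load(open('pics/scene5.png.json'));B=json.load(open('pics/side5.png.json'))
f=lambda D,ox,u,v,z:ray(D,ox+(u+.5)/3-.5,165+(v+.5)/3-.5,z)[:2]
ang=lambda p,q:np.degrees(np.arctan2(*(p-q)[::-1]))
a=lambda u,v,z:f(A,255,u,v,z); b=lambda u,v,z:f(B,245,u,v,z)
print(ang(a(9,91,68),a(207,162,68)),ang(b(9,156,68),b(257,182,68)),ang(b(34,106,68),b(270,122,68)))
E
echo '[0,0,30,0,0,0,0,0,0,30,0,0,0,0,0,0,29,0,0,0,0,0,-4,0,0,0,0,0,0,-4,0,0,0,0,0]' > m.json && python3 nudge.py m.json
echo '[0,-4,0,0,0,0,0,0,-4,0,0,0,0,0,0,-4,0,0,0,0,0,0,-2,0,0,0,0,0,0,-2,0,0,0,0,0]' > m.json && python3 nudge.py m.json
echo '[0,-2,0,0,0,0,0,0,-2,0,0,0,0,0,0,-2,0,0,0,0,0,0,-2,0,0,0,0,0,0,0,0,0,0,0,0]' > m.json && python3 nudge.py m.json
```

```text
14.443686702032998 9.538332254614343 12.606587201047292
time_s: 11.13
tool_pos: [435.7, -230.5, 34.7]
ee_rot: [3.141, 0.001, -1.338]
wrist_force: [-0.1, 1.6, 0.4]
opening: -0.002
grasp_force: 0.0
time_s: 11.55
tool_pos: [451.3, -227.9, 35.5]
ee_rot: [3.141, -0.001, -1.338]
wrist_force: [-5.0, -1.4, 4.5]
opening: 0.001
grasp_force: 3.2
time_s: 11.97
tool_pos: [455.2, -227.0, 34.9]
ee_rot: [3.131, 0.0, -1.338]
wrist_force: [-16.1, -4.9, 13.2]
opening: 0.0
grasp_force: 10.4
```

```bash
cat >> h.py <<'E'
def knob(D,f):
    im=cv2.imread(f).astype(int); m=(im[:,:,2]>120)&(im[:,:,1]<70)&(im[:,:,0]<80)
    k,l,s,c=cv2.connectedComponentsWithStats(m.astype(np.uint8))
    for i in range(1,k):
        if s[i,4]>3 and 325<c[i][0]<375 and 200<c[i][1]<250: print(f,c[i],s[i],ray(D,*c[i],32)[:2])
E
python3 - <<'E'
from h import *
for n in('scene','side'):
    D=json.load(open(f'pics/{n}5.png.json')); knob(D,f'pics/{n}5.png')
    D=snap(n,n+'6.png'); knob(D,f'pics/{n}6.png')
i=cv2.imread('pics/scene6.png')[180:250,295:385];j=cv2.imread('pics/side6.png')[185:255,295:385]
cv2.imwrite('pics/i.png',cv2.resize(np.vstack([i,j]),None,fx=4,fy=4,interpolation=cv2.INTER_CUBIC))
E
```

```text
pics/scene5.png [352.31034483 226.37931034] [350 223   6   8  29] [ 467.0636421  -219.99684062]
pics/scene6.png [350.26923077 226.07692308] [348 223   5   7  26] [ 471.27794688 -217.75194588]
pics/side5.png [363.8 236.8] [362 236   4   2   5] [ 461.40888492 -208.23342401]
pics/side6.png [361.52941176 235.47058824] [359 231   5   8  17] [ 466.91405446 -211.2104689 ]
```

Run:
```python
from h import *
for n in('scene','side'):
  for k in '056':
    D=json.load(open(f'pics/{n}{k}.png.json')); im=cv2.imread(f'pics/{n}{k}.png'); h=cv2.cvtColor(im,cv2.COLOR_BGR2HSV)
    m=((h[:,:,0]>12)&(h[:,:,0]<28)&(h[:,:,1]>110)&(h[:,:,2]>90)).astype(np.uint8); m[:205]=0; m[260:]=0; m[:,:270]=0; m[:,345:]=0
    K,l,s,c=cv2.connectedComponentsWithStats(m)
    for i in range(1,K):
        if s[i,4]>12:
            p=ray(D,*c[i],32)[:2]-np.array([577,-196]); print(n,k,c[i],s[i],p,np.hypot(*p),np.degrees(np.arctan2(p[1],p[0]))-90)
```

```text
scene 0 [299.20833333 207.375     ] [296 205   8   7  24] [22.81434116 10.01680281] 24.916470482451636 -66.29577364483438
scene 0 [310.71428571 226.62857143] [306 225  10   4  35] [-34.54091219  36.43298355] 50.20395308257999 43.472931037779944
scene 5 [311.54022989 209.1954023 ] [303 205  17  11  87] [-4.06400008 -4.18440376] 5.833123646404964 -224.16370090099807
scene 5 [330.95 210.85] [329 208   5   7  20] [-43.77497235 -29.21479175] 52.62843586449174 -236.28141946430867
scene 5 [299.12903226 225.25806452] [295 222   9   7  31] [-10.95965713  50.1449018 ] 51.32860080989691 12.328684052399367
scene 6 [311.61363636 209.21590909] [303 205  17  11  88] [-4.24180996 -4.24590171] 6.001719173947971 -224.97237886344328
scene 6 [330.95 210.85] [329 208   5   7  20] [-43.77497235 -29.21479175] 52.62843586449174 -236.28141946430867
scene 6 [299.12903226 225.25806452] [295 222   9   7  31] [-10.95965713  50.1449018 ] 51.32860080989691 12.328684052399367
side 0 [296.30630631 215.52252252] [288 211  17  14 111] [ 42.60217632 -40.48558395] 58.77097867917713 -133.5407527268695
side 0 [277.       
[... 366 characters left out ...]
3] [303 210  21  14 122] [  3.62839749 -43.21292871] 43.36499136893441 -175.20038644522845
side 5 [335.63636364 217.5       ] [334 215   4   6  22] [-38.81426605 -62.473243  ] 73.54898598567019 -211.85244614583948
side 5 [301.49295775 242.26760563] [296 239  12   7  71] [-9.9510679  48.78135813] 49.785988524118295 11.529759224387945
side 6 [313.55833333 218.15833333] [303 210  21  14 120] [  3.7664886  -43.36755655] 43.53080974499631 -175.03629538043464
side 6 [335.56521739 217.60869565] [334 215   4   6  23] [-38.82994522 -61.99446029] 73.1510611868597 -212.06078226002103
side 6 [301.49295775 242.26760563] [296 239  12   7  71] [-9.9510679  48.78135813] 49.785988524118295 11.529759224387945
```

View pics/i.png

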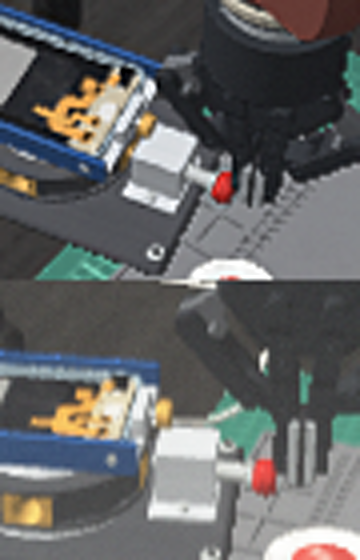

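The finger's sloped back seems to be pressing the knob down (upward force about 0.85 of the axial force), and the pin has moved only about 5 mm. Tray and bolt bearings agree at about 13°. I'll back off, turn the tool a quarter so the flat vertical finger sides push, and lower it a little.

```bash
echo '[0,12,0,0,0,0,0,0,13,0,0,0,0,0,0,0,0,0,0,-0.12,0,0,0,0,0,0,-0.12,0,0,0,0,0,0,-0.12,0]' > m.json && python3 nudge.py m.json >/dev/null
echo '[0,0,0,0,0,-0.12,0,0,0,0,0,0,-0.12,0,0,0,0,0,0,-0.12,0,0,0,0,0,0,-0.12,0,0,0,0,0,0,-0.12,0]' > m.json && python3 nudge.py m.json >/dev/null
echo '[0,0,0,0,0,-0.12,0,0,0,0,0,0,-0.12,0,0,0,0,0,0,-0.12,0,0,0,0,0,0,-0.12,0,0,0,0,0,0,-0.12,0]' > m.json && python3 nudge.py m.json
echo '[0,0,5,0,0,0,0,0,0,0,0,0,0,0]' > m.json && python3 nudge.py m.json
python3 - <<'E'
from h import *
o=manip.observe();p=o['tool_pos'];y=.230
d=p[:2]-np.array([492.5,-215.5]); print(d@[np.cos(y),np.sin(y)]-86.8,d@[-np.sin(y),np.cos(y)],o['tool_pos'],o['wrist_force'])
for n in('scene','side'):
    D=snap(n,n+'7.png'); knob(D,f'pics/{n}7.png')
E
```

```text
time_s: 13.32
tool_pos: [433.6, -231.1, 34.1]
ee_rot: [-3.141, -0.0, 0.226]
wrist_force: [0.5, -0.0, -0.7]
opening: -0.0
grasp_force: 0.0
time_s: 13.48
tool_pos: [433.3, -230.8, 28.3]
ee_rot: [-3.14, 0.001, 0.217]
wrist_force: [-0.6, -0.2, -0.5]
opening: 0.002
grasp_force: 0.0
-147.92964542459734 -1.417198337300204 [ 433.30320788 -230.81606357   28.30175842] [-0.60926178 -0.22842281 -0.52270268]
pics/scene7.png [350.36666667 225.06666667] [348 222   6   8  30] [ 472.74127133 -220.22505417]
pics/side7.png [361.64285714 234.57142857] [359 231   5   6  14] [ 467.65458084 -214.39848182]
```

```bash
echo '[6,-0.3,0,0,0,0,0,6,-0.3,0,0,0,0,0,5,-0.3,0,0,0,0,0,3,-0.3,0,0,0,0,0,2,0,0,0,0,0,0]' > m.json && python3 nudge.py m.json
echo '[2,0,0,0,0,0,0,2,0,0,0,0,0,0,1,0,0,0,0,0,0,1,0,0,0,0,0,0,0,0,0,0,0,0,0]' > m.json && python3 nudge.py m.json
echo '[1,0,0,0,0,0,0,1,0,0,0,0,0,0,1,0,0,0,0,0,0,1,0,0,0,0,0,0,0,0,0,0,0,0,0]' > m.json && python3 nudge.py m.json
python3 -c "
from h import *
o=manip.observe();print(o['moment'],o['tool_pos'])"
```

```text
time_s: 14.0
tool_pos: [456.2, -225.1, 29.4]
ee_rot: [3.141, -0.0, 0.221]
wrist_force: [-0.4, -1.1, -0.6]
opening: 0.003
grasp_force: 0.1
time_s: 14.42
tool_pos: [461.4, -223.9, 29.3]
ee_rot: [-3.142, -0.0, 0.221]
wrist_force: [0.4, -0.2, 0.1]
opening: -0.004
grasp_force: 0.0
time_s: 14.83
tool_pos: [465.4, -223.1, 29.3]
ee_rot: [3.142, -0.0, 0.221]
wrist_force: [-0.2, 0.4, -0.1]
opening: 0.001
grasp_force: 0.0
[0.02090034 0.05811142 0.0261026 ] [ 465.35360064 -223.06976372   29.33917295]
```

It slides freely now. I'll continue to the stop.

```bash
echo '[1,0,0,0,0,0,0,1,0,0,0,0,0,0,1,0,0,0,0,0,0,0,0,0,0,0,0,0]' > m.json && python3 nudge.py m.json
echo '[1,0,0,0,0,0,0,1,0,0,0,0,0,0,1,0,0,0,0,0,0,0,0,0,0,0,0,0]' > m.json && python3 nudge.py m.json
python3 - <<'E'
from h import *
for n in('scene','side'):
    D=snap(n,n+'8.png'); knob(D,f'pics/{n}8.png')
E
```

```text
time_s: 15.17
tool_pos: [468.3, -222.4, 29.4]
ee_rot: [3.141, -0.0, 0.221]
wrist_force: [0.5, 1.0, 1.1]
opening: 0.0
grasp_force: 0.0
time_s: 15.5
tool_pos: [469.9, -222.0, 29.2]
ee_rot: [-3.141, 0.003, 0.221]
wrist_force: [-5.6, -1.4, 3.4]
opening: 0.003
grasp_force: 2.9
pics/side8.png [354.07142857 233.35714286] [352 229   4   8  14] [ 482.87039898 -213.29884235]
```

```bash
echo '[2,0,0,0,0,0,0,2,0,0,0,0,0,0,0,0,0,0,0,0,0]' > m.json && python3 nudge.py m.json
echo '[-6,0,0,0,0,0,0,-15,0,0,0,0,0,0,-30,0,0,0,0,0,0,-20,0,-30,0,0,0,0,0,0,-40,0,0,0,0]' > m.json && python3 nudge.py m.json
echo '[0,0,-40,0,0,0,0,0,0,-30,0,0,0,0,0,0,0,0,0,0,0,0,0,0,0,0,0,0]' > m.json && python3 nudge.py m.json
python3 - <<'E'
from h import *
for n in('scene','side'):
    D=snap(n,n+'9.png'); knob(D,f'pics/{n}9.png'); print([np.round(proj(D,[577+r*np.cos(.23),-196+r*np.sin(.23),32]),1) for r in (-86-7.5,-86-26)])
E
```

```text
time_s: 15.85
tool_pos: [470.1, -221.9, 28.7]
ee_rot: [-3.14, 0.014, 0.223]
wrist_force: [-20.0, -5.6, 10.2]
opening: 0.002
grasp_force: 10.5
time_s: 16.27
tool_pos: [400.2, -234.0, 94.8]
ee_rot: [-3.132, 0.008, 0.219]
wrist_force: [1.6, -1.2, -0.9]
opening: 0.001
grasp_force: 0.0
time_s: 16.6
tool_pos: [407.1, -237.5, 172.2]
ee_rot: [3.137, -0.004, 0.221]
wrist_force: [-0.3, 0.5, -0.7]
opening: 0.0
grasp_force: 0.0
pics/scene9.png [344.53571429 222.92857143] [342 220   6   7  28] [ 486.95403937 -216.73148202]
[array([345., 223.]), array([352.4, 225.8])]
pics/side9.png [355.71428571 231.42857143] [355 229   2   5   7] [ 482.00687783 -221.23620078]
pics/side9.png [353.5        235.33333333] [352 235   4   2   6] [ 481.71100965 -206.06666503]
[array([353.2, 232. ]), array([362.6, 232.7])]
```

The knob centre is at (344.5,222.9), against (345,223) predicted for home. It travelled about 20 mm and stopped hard at 20 N, so I'm handing in.

```bash
python3 -c "
from plant import manip, ticket, get_image
print(ticket.sign_off())"
```

```text
the job is handed in; nothing more can be done
None
```

The job is handed in: I turned the tray clockwise, clear of the glue bottle, until its camera end pointed straight away from the lock pin, then pushed the pin about 20 mm to its hard stop, where the images put the knob within a pixel of its home position; no verdict came back.

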